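# Snap the retaining clip onto the serving stand's post

### The job

Fit the loose spring clip to the serving stand: push it sideways into the groove round the post, just above the wooden plate, until it snaps fully home round the neck, and let go of it there lying flat on the plate. Feel for the plate and use gentle force (no hard pressing on the stand), and leave the jar, the mushroom, the lime and the garlic where they are.

Things in the scene. Friction and masses are not known exactly. Their poses are not given: they have to be found in the camera images.
- stand: Low serving stand fixed to the worktop: steel foot (disc 124 mm wide, 10 mm high), flat round wooden plate (180 mm wide, 14 mm thick), steel post in its middle. Origin on the post's axis at the worktop. Post and plate are screwed to a height that differs each run and is not measured: plate top 40 to 65 mm above the worktop. Find it by touch: its rubber seat gives 1 mm at about 6 N, 3 mm at most
- post_axis (a point): Point on the stand's vertical post axis, at the worktop. Heights above the plate's top: 0 to 7 mm is the groove, where the post is a neck 16 mm in diameter; from 7 to 42 mm the post is 24 mm in diameter; then a wooden knob 30 mm in diameter up to 59 mm. The groove runs all the way round: the clip may come from any side
- clip: Loose steel push-on spring clip lying flat on the worktop, about 60 to 100 g. Origin on the axis of its bore at the underside; +x points out of its open mouth, z up. The flat part is 5 mm thick and reaches from x = -56 to +20 mm; its flared mouth is about 40 mm wide. The bore takes the 16 mm neck with about 0.5 mm play; the back of the bore (x = -8.5 mm) stops against the neck when home
- clip_mouth (a point): Middle of the gap between the noses of the clip's two spring jaws, 9 mm from the bore axis along the clip's x, at the underside. The gap is 9 mm; each jaw springs open 3.5 mm as the neck passes, which takes 7 to 12 N of push along x, then snaps shut behind it. The flares guide the neck in if it is up to 4 mm off to a side. More than 25 N of the clip on the stand harms it
- clip_tab (a point): Middle of the clip's grip tab, 41 mm behind the bore axis (clip x = -41 mm) and 25 mm above the underside. The tab is an upright plate 26 mm long (along clip x) and 12 mm thick (along clip y), its top 40 mm above the underside. Grip it across y from above, fingertips 8 mm or more above the underside, firmly (about 40 N), or it slips while pressing
- nut_jar: Bystander: jar with grey lid, 79 mm wide, 89 mm tall, origin at the centre of its underside
- mushroom: Bystander: brown mushroom, 52 mm wide, 46 mm tall
- lime: Bystander: green lime, 57 mm long, 45 mm tall
- garlic: Bystander: garlic bulb, 45 mm wide, 40 mm tall
Not all that is in view belongs to the job. Of the things that look like the clip, the smallest one is meant.

How it is judged:
At the end, for the whole second after the job is handed in: The clip has snapped home round the neck: its bore axis is within 2.5 mm of the post's axis, it lies in the groove (underside 37 to 71 mm above the worktop), flat within 0.12 rad, at rest and released (horizontal distance between clip and post_axis below 0.0025 m and z of clip in the frame of stand between 0.037 and 0.071 m and angle between clip's own z axis and vertical below 0.12 rad and linear speed of clip below 0.02 m/s); the robot touches nothing.
It fails at once if the clip is pressed on the stand with more than 25 N (contact force between clip and stand above 25 N).
It fails at once if the robot itself pushes on the stand with more than 15 N (contact force between the arm and stand above 15 N).
It fails at once if the jar, the mushroom, the lime or the garlic is moved by more than 20 mm (distance of any of nut_jar, mushroom, lime, garlic from where it was at the start of the episode above 0.02 m).
It also fails if it takes over 51 s, if anything falls off the work surface, if the arm or the gripper's body presses on something with over 40 N, if the wrist force passes 120 N, or if a joint passes its speed limit or range.

### The arm

A 7-joint arm with a two-finger parallel gripper is mounted at the origin on a cart in front of the work surface, level with it; the furniture and walls round the work are solid. World frame = base frame: x ahead of the robot, y to its left, z up, the work surface at z = 0. Lengths are in m, angles in rad, forces in N, time in s.
With the tool pointing down it reaches from about 0.425 to 0.875 m from the base axis. Payload 4.7 kg.
Tool frame: the origin (TCP) lies where the fingers leave the gripper's body, on its centre line; the fingertips stand 70 mm ahead of it and the grasp point (between the pads) lies 51 mm ahead of it; z points along the fingers, y is the line along which they close (so a half turn about z gives the same grasp; the last joint's range is limited). The gripper opens to 87 mm and grips with 3 to 60 N. Pads are 19 mm wide; open, the fingers measure 117 mm over their backs; the gripper's body (75 mm by 190 mm) begins 51 mm behind the grasp point.
Start: joints at [-1.276, 0.321, -0.07, 1.45, 0.023, 1.371, -0.057], TCP at [0.18, 0.625, 0.292] pointing down, gripper open.
Joint ranges: [-2.86, 2.86], [-0.3, 2.09], [-1.38, 1.24], [0.06, 2.45], [-1.56, 4.7], [0.09, 2.05], [-2.69, 2.69]. Speed limits (rad/s): [2.57, 2.57, 3.14, 3.14, 3.14, 3.14, 3.14].

### API

Orientations are given as a rotation vector (axis times angle).
In Python, from bench import get_state, get_image, get_calibration, close_job gives the robot as it stands.
- The arm moves only by the tool send_rows, never from a script. Its argument "rows" is a list of rows, each an object of numbers: "hand": the finger opening in mm, from 0 to 87; "x", "y", "z": the shift along the world's x, y, z in mm; "roll": the turn about the world's z in degrees. A call has 1 to 10 rows; each row shifts and turns the commanded pose from where the row before left it; what a row does not reach is not made up. A row lasts 1/10 s, in which the tool goes at most 50 mm and 8.59 degrees, less where a joint would pass 70% of its speed; a pose out of reach is approached as far as the arm can. A call is refused whole if a number of a shift passes 50 or a number of a turn 8.59, either way. A call with a gripper value outside its range is refused whole. The fingers move at their own pace and stop on an object; "force" is the grip in N (left out, the last holds). Time passes only in rows, so rows that do not move let the fingers close. It gives the time, the measured TCP pose, the force, the opening and the grip force at its end, in the units of the state.
- get_state(): the state, without advancing time (a new reading comes with each control period).
- get_image(name): name is "scene" or "side" or "wrist"; returns the picture (480x640x3 uint8, blue, green, red); there is no depth.
- get_calibration(name): a dict with "mtx" (3x3 intrinsics, pixels), "world_from_camera" (4x4, takes a point from camera to world coordinates). Camera axes: x right, y down, z forward; pixel columns grow to the right and rows downward; lengths in m; the calibration is good to about 2 mm. A picture is of the moment at which its call begins: read the wrist's pose just before it. get_calibration takes no time and is no camera call; for the wrist camera it gives the pose at the moment of the call.
- close_job(): hands the job in; it is judged then, once.
The state is a dict: "time": time; "joint_positions": joint angles; "qd": joint speeds; "joint_torque": joint torques, N m; "position": TCP position; "tool_rot": TCP orientation; "ft_force": force on the tool from outside, world axes, zero at the start; "torque": the same for the moment, N m; "grip_width": opening from 0.0 (shut) to 1.0 (fully open); "grip_force": force on a finger pad.
Only numpy, scipy, OpenCV 4.12 (cv2) and the standard library are available. Lean on these libraries where they do the work, as an engineer would, in place of code of your own. Each camera call takes 0.05 s, during which the arm holds its last target. There are 200 camera calls.

## Working session

There is one attempt and no reset: what is moved stays moved. The work goes in short steps, Python scripts to look and compute and a tool call to move; the robot and the scene stay as the last step left them, time stands still between calls to the robot, and variables do not carry over. Pictures are saved under pics/ and viewed, at most 10 in all, crops included, and the job is handed in when it is done.

Besides the shell and the picture viewer there is one more tool, called after "Emit:" as name([rows], argument=value, ...), one row to a line, values as JSON. send_rows: Moves the arm, as the interface text tells. Its arguments: {"type":"object","properties":{"rows":{"type":"array","items":{"type":"object","properties":{"hand":{"type":"number"},"x":{"type":"number"},"y":{"type":"number"},"z":{"type":"number"},"roll":{"type":"number"}}}},"force":{"type":"number"}},"required":["rows"]}

```bash
ls; mkdir -p pics; python3 - <<'E'
from bench import *
import cv2
a=get_image("scene");b=get_image("side");cv2.imwrite("pics/scene.png",a);cv2.imwrite("pics/side.png",b)
print(get_state())
for n in("scene","side","wrist"):
    c=get_calibration(n);print(n,c["mtx"].round(1).tolist(),c["world_from_camera"].round(3).tolist())
E
```

```text
pics
{'time': 0.1, 'joint_positions': array([-1.27593789,  0.32176998, -0.07007062,  1.45153322,  0.02260584,
        1.37077407, -0.0568873 ]), 'qd': array([ 0.0002721 , -0.00064972,  0.00134339, -0.00319024,  0.00024743,
        0.00066185,  0.00054505]), 'joint_torque': array([-1.74525971e-04, -4.92572844e+01, -4.05953033e-01, -3.13401854e+01,
       -6.42274157e-02,  3.94182396e-02,  5.79898369e-05]), 'position': array([0.18005491, 0.62418975, 0.29126689]), 'tool_rot': array([-4.39504503e-01, -3.11055775e+00,  2.65844850e-03]), 'ft_force': array([-0.53701016, -0.21964235,  0.16104994]), 'torque': array([-0.01287226, -0.01571677,  0.02524311]), 'grip_force': 0.0, 'grip_width': 0.9992512321065944}
scene [[457.1, 0.0, 326.9], [0.0, 457.1, 238.5], [0.0, 0.0, 1.0]] [[-0.627, -0.338, 0.701, -0.144], [-0.779, 0.249, -0.576, 0.788], [0.021, -0.908, -0.419, 0.486], [0.0, 0.0, 0.0, 1.0]]
side [[593.6, 0.0, 319.9], [0.0, 593.6, 240.0], [0.0, 0.0, 1.0]] [[0.942, -0.21, 0.26, 0.31], [-0.334, -0.578, 0.744, -0.576], [-0.006, -0.788, -0.615, 0.692], [0.0, 0.0, 0.0, 1.0]]
wrist [[338.7, 0.0, 316.1], [0.0, 338.7, 235.2], [0.0, 0.0, 1.0]] [[0.277, 0.923, 0.268, 0.107], [0.961, -0.266, -0.078, 0.644], [-0.001, 0.279, -0.96, 0.384], [0.0, 0.0, 0.0, 1.0]]
```

View pics/scene.png

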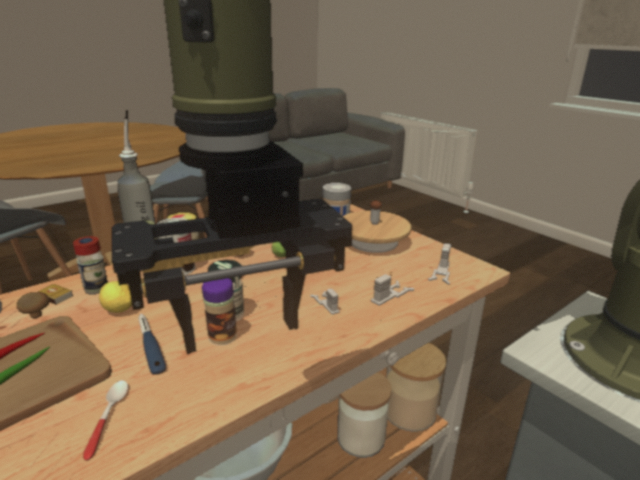

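View pics/side.png

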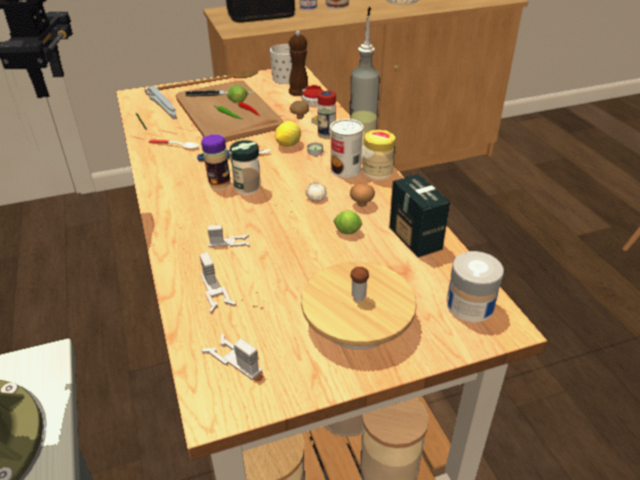

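Side view: the stand's knob is at (360,275) and its plate at (358,300). The jar is at (475,285), lime (347,222), garlic (316,192) and mushroom (362,193). The clip candidates are A (228,238), B (213,282) and C (238,357). A looks smallest, so I'll enlarge it and measure.

```bash
cat > h.py <<'E'
import numpy as np, cv2
from bench import *
def ray(n,u,v,c=None):
    c=c or get_calibration(n);T=c["world_from_camera"]
    d=T[:3,:3]@np.linalg.inv(c["mtx"])@[u,v,1];return T[:3,3],d/np.linalg.norm(d)
def plane(n,u,v,z,c=None):
    o,d=ray(n,u,v,c);return o+d*(z-o[2])/d[2]
def tri(*rays):
    A=sum(np.eye(3)-np.outer(d,d) for o,d in rays);b=sum((np.eye(3)-np.outer(d,d))@o for o,d in rays)
    p=np.linalg.solve(A,b);return p,[round(1e3*np.linalg.norm(np.cross(p-o,d)),1) for o,d in rays]
def proj(n,p,c=None):
    c=c or get_calibration(n);T=np.linalg.inv(c["world_from_camera"]);q=c["mtx"]@(T[:3,:3]@p+T[:3,3]);return q[:2]/q[2]
E
python3 - <<'E'
from h import *
b=cv2.imread("pics/side.png")
cv2.imwrite("pics/crop1.png",cv2.resize(b[215:385,190:280],None,fx=3.5,fy=3.5,interpolation=cv2.INTER_CUBIC))
hsv=cv2.cvtColor(b,cv2.COLOR_BGR2HSV)
m=(hsv[...,1]<70).astype(np.uint8)*255
m[:, :190]=0;m[:,285:]=0;m[:215]=0;m[385:]=0
n,l,s,c=cv2.connectedComponentsWithStats(m)
for i in range(1,n):
    if s[i,4]>40:
        ys,xs=np.where(l==i)
        P=np.array([plane("side",x,y,0.005)[:2] for x,y in zip(xs,ys)])
        r=cv2.minAreaRect((P*1000).astype(np.float32))
        print(s[i],c[i].round(1),plane("side",*c[i],0.005).round(3),r)
print(plane("side",358,300,.055))
E
```

```text
[208 225  41  21 444] [222.7 237.1] [0.43  0.326 0.005] ((440.1832580566406, 330.08837890625), (62.58474349975586, 83.92831420898438), 70.01718139648438)
[200 252  36  60 686] [212.  281.6] [0.386 0.209 0.005] ((383.3615417480469, 215.6789093017578), (42.91880416870117, 152.4490509033203), 4.7025465965271)
[ 202  334   60   45 1060] [238.6 356.5] [0.39  0.028 0.005] ((389.6520690917969, 35.368064880371094), (52.00630187988281, 101.33541870117188), 37.10839080810547)
[0.58363853 0.03254626 0.055     ]
```

View pics/crop1.png

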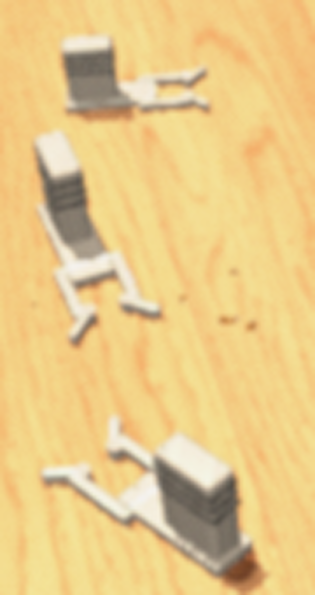

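A is the smallest: about 76 mm long, with a slim block about 26 mm long, against B and C, which are larger. Crop pixels: A (135,75), B (90,240), C (145,490). I'll go above A and look with the wrist camera.

Emit:
send_rows([
  {"x": 20,"y": -26},
  {"x": 20,"y": -26},
  {"x": 20,"y": -26},
  {"x": 20,"y": -26},
  {"x": 20,"y": -26},
  {"x": 20,"y": -26},
  {"x": 20,"y": -26},
  {"x": 20,"y": -26},
  {"x": 20,"y": -26},
  {"x": 0,"y": 0},
])

```text
schema error: expected keys hand, x, y, z, roll
```

```bash
python3 - <<'E'
from h import *
import pickle
print(get_state()["position"],get_state()["qd"].round(3))
c=get_calibration("wrist");a=get_image("wrist");cv2.imwrite("pics/w1.png",a);pickle.dump(c,open("w1.pkl","wb"))
E
```

```text
[0.18005491 0.62418975 0.29126689] [ 0.    -0.001  0.001 -0.003  0.     0.001  0.001]
```

View pics/w1.png

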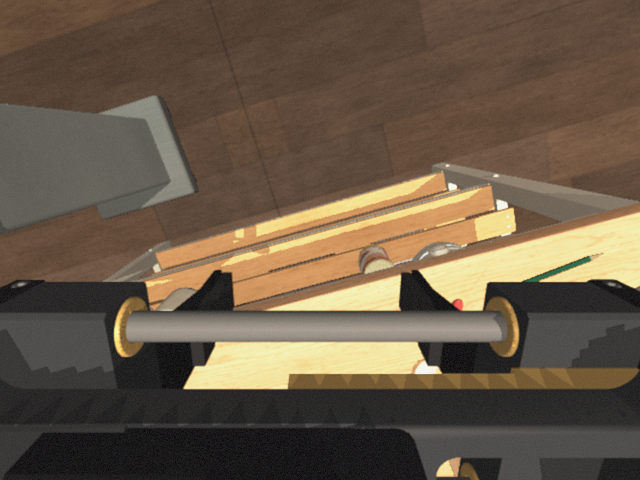

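The call was refused because every key is needed. In the wrist picture only the upper half (rows below about 270) is free of the gripper, and it shows the side towards -x. So the TCP should stand +x of the clip.

Emit:
send_rows([
  {"hand": 87,"x": 31,"y": -31,"z": 0,"roll": 0},
  {"hand": 87,"x": 31,"y": -31,"z": 0,"roll": 0},
  {"hand": 87,"x": 31,"y": -31,"z": 0,"roll": 0},
  {"hand": 87,"x": 31,"y": -31,"z": 0,"roll": 0},
  {"hand": 87,"x": 31,"y": -31,"z": 0,"roll": 0},
  {"hand": 87,"x": 31,"y": -31,"z": 0,"roll": 0},
  {"hand": 87,"x": 31,"y": -31,"z": 0,"roll": 0},
  {"hand": 87,"x": 31,"y": -31,"z": 0,"roll": 0},
  {"hand": 87,"x": 31,"y": -31,"z": 0,"roll": 0},
  {"hand": 87,"x": 31,"y": -31,"z": 0,"roll": 0},
])

```text
time: 1.15
position: [0.4911, 0.313, 0.2922]
tool_rot: [-0.439, -3.111, -0.0]
ft_force: [0.5, 0.4, -0.3]
grip_width: 0.997
grip_force: 0.0
```

Emit:
send_rows([
  {"hand": 87,"x": 0,"y": 0,"z": 0,"roll": 0},
  {"hand": 87,"x": 0,"y": 0,"z": 0,"roll": 0},
  {"hand": 87,"x": 0,"y": 0,"z": 0,"roll": 0},
  {"hand": 87,"x": 0,"y": 0,"z": 0,"roll": 0},
])

```text
time: 1.55
position: [0.4889, 0.3162, 0.2921]
tool_rot: [-0.435, -3.111, -0.0]
ft_force: [0.5, -0.1, 0.2]
grip_width: 1.001
grip_force: 0.0
```

```bash
python3 - <<'E'
from h import *
import pickle
s=get_state();print(s["position"],s["tool_rot"],s["qd"].round(3))
c=get_calibration("wrist");a=get_image("wrist");cv2.imwrite("pics/w2.png",a);pickle.dump(c,open("w2.pkl","wb"))
E
```

```text
[0.48889349 0.31616423 0.29213236] [-4.34726411e-01 -3.11071894e+00 -4.89107644e-04] [-0.002 -0.001  0.004 -0.001  0.004  0.     0.002]
```

View pics/w2.png

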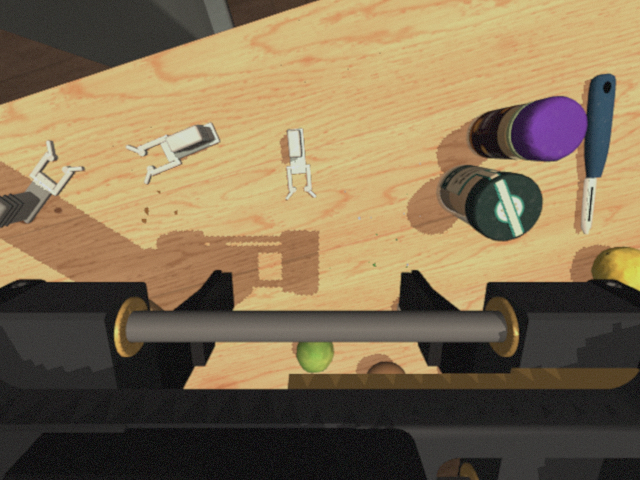

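The wrist view shows A at (299,165), with its tab at (295,143) and its mouth facing down near (301,190). B (180,143) and C (30,200) are clearly larger, so A is the one meant. I'll measure it from this view and the side view.

```bash
cat >> h.py <<'E'
def mask(img,box,smax=70,vmin=110):
    u0,v0,u1,v1=box;h=cv2.cvtColor(img,cv2.COLOR_BGR2HSV);m=np.zeros(img.shape[:2],np.uint8)
    m[v0:v1,u0:u1]=((h[...,1]<smax)&(h[...,2]>vmin))[v0:v1,u0:u1];return m
E
python3 - <<'E'
from h import *
import pickle
c=pickle.load(open("w2.pkl","rb"));a=cv2.imread("pics/w2.png")
h=cv2.cvtColor(a,cv2.COLOR_BGR2HSV)
m=mask(a,(275,115,330,210),75,100)
for r in range(120,206): print(r,''.join('#' if x else '.' for x in m[r,278:325])) if r%2==0 else 0
cv2.imwrite("pics/crop2.png",cv2.resize(a[115:210,265:335],None,fx=6,fy=6,interpolation=cv2.INTER_CUBIC))
E
```

```text
120 ...............................................
122 ...............................................
124 ...............................................
126 ...............................................
128 ....................#####......................
130 .........################......................
132 .........################......................
134 .........#################.....................
136 ..........################.....................
138 ..........################.....................
140 ..........############.###.....................
142 ..........################.....................
144 ..........################.....................
146 ..........################.....................
148 ...........################....................
150 ...........################....................
152 ...........################....................
154 ...........################....................
156 ............###############....................
158 ............###############....................
160 ............################...................
162 ....
[... 435 characters left out ...]
......####..............
180 ..........####...............####..............
182 ..........####...............####..............
184 ..........####...............#####.............
186 ..........#####............#######.............
188 ...........#######........########.............
190 ...........#######........########.............
192 ...........######.............#####............
194 ..........####..................######.........
196 .........####.....................#####........
198 .......####....................................
200 ...............................................
202 ...............................................
204 ...............................................
```

View pics/crop2.png

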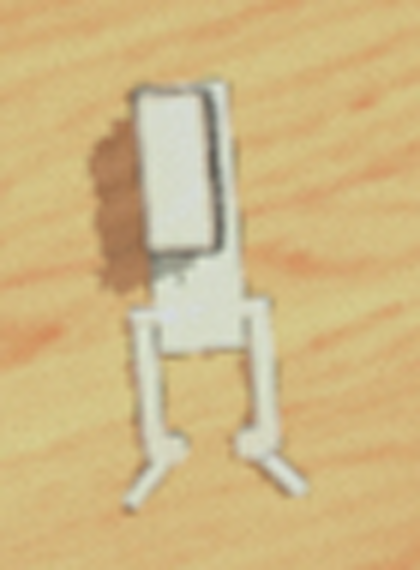

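Enlarged, A's tab top is centred at wrist pixel (294.5,143.3). The back of the bore is at (299.3,173.2), the noses at (300.3,189), and the flare tips at (286.3,199.2) and (315.5,196.7).

```bash
python3 - <<'E'
from h import *
import pickle
c=pickle.load(open("w2.pkl","rb"))
P=lambda u,v,z:plane("wrist",u,v,z,c)
t=P(294.5,143.3,.04);bb=P(299.3,173.2,.005);n=P(300.3,189,.005);f1=P(286.3,199.2,.005);f2=P(315.5,196.7,.005)
q=[P(265+u/6,115+v/6,.04) for u,v in((137,92),(207,90),(215,247),(150,250))]
ang=lambda d:np.degrees(np.arctan2(d[1],d[0]))
print("tab",t,"bore back",bb,"nose",n,"flaremid",(f1+f2)/2)
print("ang",ang(bb-t),ang(n-t),ang((f1+f2)/2-t),"dist t-n",np.linalg.norm((n-t)[:2]),"flarew",np.linalg.norm(f1-f2),ang(f2-f1))
print("tab edges",ang(q[3]-q[0]),ang(q[2]-q[1]),[np.linalg.norm(q[i]-q[i-1]).round(4) for i in range(4)])
print("tri tabtop",tri(ray("wrist",294.5,143.3,c),ray("side",215.1,227.3)))
s=get_state();from scipy.spatial.transform import Rotation as R
print("tool y ang",ang(R.from_rotvec(s["tool_rot"]).as_matrix()[:,1]),s["position"])
E
```

```text
tab [0.41625544 0.31434347 0.04      ] bore back [0.44835537 0.30794809 0.005     ] nose [0.46548119 0.30398356 0.005     ] flaremid [0.47538863 0.30171219 0.005     ]
ang -11.267701556327095 -11.884867693617045 -12.05759151976372 dist t-n 0.05030409642983947 flarew 0.03321574192483254 79.01049863797793
tab edges -12.310072531292136 -13.634557486629465 [np.float64(0.0251), np.float64(0.0114), np.float64(0.0249), np.float64(0.0108)]
tri tabtop (array([0.41649116, 0.31430763, 0.03986213]), [np.float64(0.2), np.float64(0.2)])
tool y ang 74.08050867603853 [0.48902093 0.31603091 0.29217302]
```

The clip's tab is at (0.4165, 0.3143) and its top is at 0.040, triangulated from two views. Its x axis points to about -12°, so the tool needs about +4° of roll.

Emit:
send_rows([
  {"hand": 50,"x": -18,"y": 0,"z": -10,"roll": 1},
  {"hand": 50,"x": -18,"y": 0,"z": -10,"roll": 1},
  {"hand": 50,"x": -18,"y": -1,"z": -20,"roll": 1},
  {"hand": 50,"x": -18,"y": -1,"z": -30,"roll": 1},
  {"hand": 50,"x": -1,"y": 0,"z": -30,"roll": 0},
  {"hand": 50,"x": 0,"y": 0,"z": -30,"roll": 0},
  {"hand": 50,"x": 0,"y": 0,"z": -20,"roll": 0},
  {"hand": 50,"x": 0,"y": 0,"z": -10,"roll": 0},
  {"hand": 50,"x": 0,"y": 0,"z": 0,"roll": 0},
  {"hand": 50,"x": 0,"y": 0,"z": 0,"roll": 0},
])

```text
time: 2.6
position: [0.4175, 0.3133, 0.1332]
tool_rot: [0.33, 3.123, 0.002]
ft_force: [-0.3, -0.2, -0.3]
grip_width: 0.575
grip_force: 0.0
```

```bash
python3 - <<'E'
from h import *
from scipy.spatial.transform import Rotation as R
s=get_state();Y=R.from_rotvec(s["tool_rot"]).as_matrix();print(s["position"],np.degrees(np.arctan2(Y[1,1],Y[0,1])),Y[:,2])
E
```

```text
[0.41746285 0.31325726 0.13318653] 77.94948173267903 [ 1.07362179e-03  9.74688505e-04 -9.99998949e-01]
```

Emit:
send_rows([
  {"hand": 50,"x": -1,"y": 1,"z": -20,"roll": 0},
  {"hand": 50,"x": 0,"y": 0,"z": -20,"roll": 0},
  {"hand": 50,"x": 0,"y": 0,"z": -12,"roll": 0},
  {"hand": 50,"x": 0,"y": 0,"z": 0,"roll": 0},
  {"hand": 50,"x": 0,"y": 0,"z": 0,"roll": 0},
])

```text
time: 3.1
position: [0.4167, 0.3139, 0.0811]
tool_rot: [0.331, 3.123, 0.001]
ft_force: [0.6, -0.3, -0.5]
grip_width: 0.575
grip_force: 0.0
```

Emit:
send_rows([
  {"hand": 0,"x": 0,"y": 0,"z": 0,"roll": 0},
  {"hand": 0,"x": 0,"y": 0,"z": 0,"roll": 0},
  {"hand": 0,"x": 0,"y": 0,"z": 0,"roll": 0},
  {"hand": 0,"x": 0,"y": 0,"z": 0,"roll": 0},
  {"hand": 0,"x": 0,"y": 0,"z": 0,"roll": 0},
  {"hand": 0,"x": 0,"y": 0,"z": 0,"roll": 0},
], force=42)

```text
time: 3.7
position: [0.4162, 0.3136, 0.0804]
tool_rot: [0.331, 3.124, 0.0]
ft_force: [0.4, -0.9, 0.3]
grip_width: 0.134
grip_force: 42.0
```

Gripped at 11.7 mm width and 42 N. Next: lift, and look at the post from above on the way.

Emit:
send_rows([
  {"hand": 0,"x": 0,"y": 0,"z": 25,"roll": 0},
  {"hand": 0,"x": 0,"y": 0,"z": 45,"roll": 0},
  {"hand": 0,"x": 0,"y": 0,"z": 50,"roll": 0},
  {"hand": 0,"x": 0,"y": 0,"z": 50,"roll": 0},
  {"hand": 0,"x": 20,"y": -20,"z": 30,"roll": 0},
  {"hand": 0,"x": 25,"y": -30,"z": 20,"roll": 0},
  {"hand": 0,"x": 30,"y": -35,"z": 0,"roll": 0},
  {"hand": 0,"x": 30,"y": -35,"z": 0,"roll": 0},
  {"hand": 0,"x": 30,"y": -35,"z": 0,"roll": 0},
  {"hand": 0,"x": 30,"y": -35,"z": 0,"roll": 0},
])

```text
time: 4.7
position: [0.5819, 0.1221, 0.3002]
tool_rot: [-0.33, -3.124, -0.0]
ft_force: [-0.2, 0.3, -0.5]
grip_width: 0.132
grip_force: 42.0
```

Emit:
send_rows([
  {"hand": 0,"x": 30,"y": -35,"z": 0,"roll": 0},
  {"hand": 0,"x": 20,"y": -30,"z": 0,"roll": 0},
  {"hand": 0,"x": 13,"y": -23,"z": 0,"roll": 0},
  {"hand": 0,"x": 0,"y": 0,"z": 0,"roll": 0},
  {"hand": 0,"x": 0,"y": 0,"z": 0,"roll": 0},
  {"hand": 0,"x": 0,"y": 0,"z": 0,"roll": 0},
])

```text
time: 5.3
position: [0.6437, 0.0373, 0.3]
tool_rot: [-0.328, -3.124, -0.002]
ft_force: [-0.2, -0.5, -1.2]
grip_width: 0.133
grip_force: 42.0
```

```bash
python3 - <<'E'
from h import *
import pickle
s=get_state();print(s["position"],s["tool_rot"],s["qd"].round(3),s["ft_force"],s["grip_width"])
c=get_calibration("wrist");a=get_image("wrist");cv2.imwrite("pics/w3.png",a);pickle.dump(c,open("w3.pkl","wb"))
E
```

```text
[0.64368644 0.0372739  0.29995083] [-3.27580312e-01 -3.12350703e+00 -1.74950643e-03] [-0.011 -0.008 -0.005  0.002  0.004  0.001  0.001] [-0.19641153 -0.53545547 -1.22783247] 0.13349417023697793
```

View pics/w3.png

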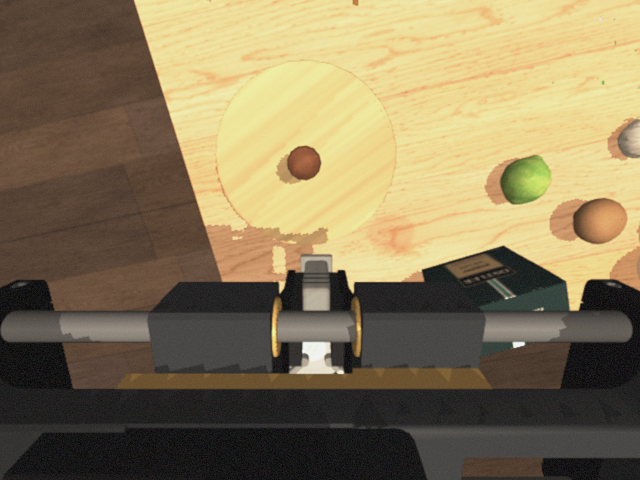

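The wrist view shows the knob at (304,162) and the plate as a circle centred near (306,149), with a diameter of about 179 px. The clip is held straight at (316,310). I'll triangulate the knob from the wrist and side views.

```bash
python3 - <<'E'
from h import *
import pickle
c=pickle.load(open("w3.pkl","rb"));w=cv2.imread("pics/w3.png");s=cv2.imread("pics/side.png");sc=cv2.imread("pics/scene.png")
def knob(im,box,vm):
    u0,v0,u1,v1=box;h=cv2.cvtColor(im[v0:v1,u0:u1],cv2.COLOR_BGR2HSV)
    m=((h[...,2]<vm)&(h[...,1]>110)).astype(np.uint8)
    n,l,st,ce=cv2.connectedComponentsWithStats(m);i=1+np.argmax(st[1:,4]);return st[i]+[u0,v0,0,0,0],ce[i]+[u0,v0]
kw=knob(w,(270,130,345,195),150);ks=knob(s,(340,255,380,290),150);kc=knob(sc,(360,195,392,225),130)
print(kw,ks,kc)
st,ce=kw
print("tri",tri(ray("wrist",*kw[1],c),ray("side",*ks[1])),tri(ray("wrist",*kw[1],c),ray("side",*ks[1]),ray("scene",*kc[1])))
for z in (.04,.05,.065):print(z,"plate ctr",plane("wrist",306.5,148.5,z,c),"width",np.linalg.norm(plane("wrist",217,150,z,c)-plane("wrist",396,150,z,c)),"knob at z+50",plane("wrist",*kw[1],z+.05,c),plane("side",*ks[1],z+.05))
E
```

```text
(array([287, 146,  34,  34, 597]), array([302.93634841, 163.85259631])) (array([351, 268,  18,  15, 204]), array([359.41666667, 275.23039216])) (array([368, 198,  15,  11, 106]), array([375.27358491, 203.66037736]))
tri (array([0.58768936, 0.03751505, 0.10058673]), [np.float64(1.2), np.float64(1.2)]) (array([0.58780222, 0.03764345, 0.10051346]), [np.float64(1.2), np.float64(1.3), np.float64(0.2)])
0.04 plate ctr [0.57870723 0.04084362 0.04      ] width 0.18097709596112926 knob at z+50 [0.58954521 0.03654419 0.09      ] [0.59144209 0.04882795 0.09      ]
0.05 plate ctr [0.57845397 0.04115724 0.05      ] width 0.17584933888163426 knob at z+50 [0.58889239 0.0370515  0.1       ] [0.58676009 0.03845166 0.1       ]
0.065 plate ctr [0.57807409 0.04162767 0.065     ] width 0.16815770326239174 knob at z+50 [0.58791316 0.03781247 0.115     ] [0.5797371  0.02288722 0.115     ]
```

```bash
python3 - <<'E'
from h import *
import pickle
from scipy.optimize import least_squares
c=pickle.load(open("w3.pkl","rb"));w=cv2.imread("pics/w3.png")
L=cv2.GaussianBlur(cv2.cvtColor(w,cv2.COLOR_BGR2LAB).astype(np.float32),(0,0),1.5)
pts=[]
for t in np.radians(np.arange(150,400,4)):
    r=np.arange(80,102,.5);u=306+r*np.cos(t);v=150+r*np.sin(t)
    if v.max()>215 or v.min()<3: continue
    p=cv2.remap(L,u.astype(np.float32)[None],v.astype(np.float32)[None],1)[0]
    g=np.linalg.norm(np.gradient(p,axis=0)[:,1:],axis=1);i=g.argmax();pts.append((u[i],v[i],r[i]))
pts=np.array(pts);print(np.round(pts[:,2]).astype(int))
for z in(.045,.05,.055):
    P=np.array([plane("wrist",u,v,z,c)[:2] for u,v,_ in pts])
    f=lambda q:np.hypot(*(P-q[:2]).T)-q[2]
    s=least_squares(f,[.585,.04,.09],loss="soft_l1",f_scale=.001);print(z,s.x,np.median(abs(f(s.x))))
h=cv2.cvtColor(w,cv2.COLOR_BGR2HSV)
for v in range(144,184,3):print(v,h[v,284:326:3,0].tolist(),h[v,284:326:3,2].tolist())
E
```

```text
[ 90  90  90  91  90  90  90  90  90  90  90  90  91  90  90  90  88 102
  98  98  96  97  90  90  90  97 100  96  90  89  90  90  88  88  89 102
  90  90  90 101  88  95  88  88  88  88  88 100  90  90  90  90  92  90
  90  91  90  91  92  91  92  91  91]
0.045 [0.58778454 0.03844527 0.09003112] 0.0007910985685183058
0.05 [0.58752074 0.0386386  0.08873807] 0.0007770973043098733
0.055 [0.58725693 0.03883194 0.08744502] 0.0007631059971437842
144 [20, 24, 25, 25, 25, 26, 27, 26, 25, 23, 23, 24, 24, 23] [238, 239, 239, 238, 239, 239, 241, 234, 241, 240, 239, 239, 239, 239]
147 [23, 25, 25, 25, 21, 12, 10, 9, 11, 18, 23, 23, 23, 26] [238, 239, 240, 240, 191, 115, 131, 139, 117, 184, 237, 239, 239, 239]
150 [24, 25, 25, 17, 10, 10, 10, 11, 10, 11, 12, 24, 26, 25] [239, 239, 236, 126, 139, 152, 151, 149, 144, 140, 125, 240, 239, 239]
153 [25, 25, 17, 10, 10, 10, 10, 10, 10, 10, 11, 17, 25, 25] [239, 232, 140, 142, 145, 151, 147, 151, 149, 146, 143, 139, 240, 239]
156 [22, 18, 10, 10, 10, 10, 11, 11, 10, 10, 10, 10, 24, 27] [221, 198, 126, 139, 147, 152, 153, 161, 169, 161, 154, 144, 227, 2
[... 486 characters left out ...]
59, 152, 148, 152, 144, 136, 126, 217, 239]
171 [18, 17, 12, 11, 10, 10, 10, 10, 10, 10, 11, 11, 24, 24] [188, 184, 105, 123, 135, 139, 146, 140, 142, 133, 123, 106, 240, 239]
174 [17, 17, 16, 9, 11, 10, 10, 10, 11, 10, 9, 21, 23, 25] [184, 183, 166, 112, 118, 117, 124, 126, 121, 123, 109, 227, 239, 239]
177 [17, 17, 17, 18, 15, 10, 9, 10, 11, 15, 21, 24, 25, 24] [187, 178, 180, 191, 117, 107, 110, 113, 111, 117, 227, 238, 238, 239]
180 [18, 17, 17, 17, 17, 17, 23, 20, 22, 24, 24, 25, 23, 23] [179, 181, 198, 204, 203, 196, 225, 200, 233, 240, 239, 238, 238, 238]
183 [21, 25, 17, 21, 26, 25, 24, 24, 24, 24, 24, 23, 23, 23] [232, 232, 204, 219, 239, 239, 240, 239, 238, 239, 239, 238, 237, 238]
```

The post axis is about (0.588, 0.0385): the plate circle fit and the knob triangulation agree. The plate top is about 0.045. Next is the approach pose 45 mm behind home, at TCP (0.504, 0.056), and then down.

Emit:
send_rows([
  {"hand": 0,"x": -35,"y": 5,"z": 0,"roll": 0},
  {"hand": 0,"x": -35,"y": 5,"z": 0,"roll": 0},
  {"hand": 0,"x": -35,"y": 5,"z": 0,"roll": 0},
  {"hand": 0,"x": -35,"y": 4,"z": 0,"roll": 0},
  {"hand": 0,"x": 0,"y": 0,"z": -20,"roll": 0},
  {"hand": 0,"x": 0,"y": 0,"z": -35,"roll": 0},
  {"hand": 0,"x": 0,"y": 0,"z": -40,"roll": 0},
  {"hand": 0,"x": 0,"y": 0,"z": -35,"roll": 0},
  {"hand": 0,"x": 0,"y": 0,"z": -15,"roll": 0},
  {"hand": 0,"x": 0,"y": 0,"z": 0,"roll": 0},
])

```text
time: 6.35
position: [0.5019, 0.0555, 0.153]
tool_rot: [-0.327, -3.12, 0.002]
ft_force: [-0.7, 0.1, -0.6]
grip_width: 0.131
grip_force: 42.0
```

Emit:
send_rows([
  {"hand": 0,"x": 0,"y": 0,"z": -5,"roll": 0},
  {"hand": 0,"x": 0,"y": 0,"z": -5,"roll": 0},
  {"hand": 0,"x": 0,"y": 0,"z": -5,"roll": 0},
  {"hand": 0,"x": 0,"y": 0,"z": 0,"roll": 0},
  {"hand": 0,"x": 0,"y": 0,"z": 0,"roll": 0},
])

```text
time: 6.85
position: [0.5043, 0.0546, 0.1405]
tool_rot: [0.331, 3.124, 0.0]
ft_force: [0.2, -1.0, -1.7]
grip_width: 0.136
grip_force: 42.0
```

No contact yet with the underside at about 0.060. I'll feel downward in small steps.

Emit:
send_rows([
  {"hand": 0,"x": 0,"y": 0,"z": -1,"roll": 0},
  {"hand": 0,"x": 0,"y": 0,"z": -1,"roll": 0},
  {"hand": 0,"x": 0,"y": 0,"z": -1,"roll": 0},
  {"hand": 0,"x": 0,"y": 0,"z": 0,"roll": 0},
])

```text
time: 7.25
position: [0.5041, 0.0545, 0.1371]
tool_rot: [-0.331, -3.124, 0.0]
ft_force: [0.5, -0.0, -1.8]
grip_width: 0.134
grip_force: 42.0
```

Emit:
send_rows([
  {"hand": 0,"x": 0,"y": 0,"z": -1,"roll": 0},
  {"hand": 0,"x": 0,"y": 0,"z": -1,"roll": 0},
  {"hand": 0,"x": 0,"y": 0,"z": 0,"roll": 0},
])

```text
time: 7.55
position: [0.5041, 0.0545, 0.1351]
tool_rot: [-0.331, -3.124, 0.0]
ft_force: [0.3, -0.2, -1.3]
grip_width: 0.133
grip_force: 42.0
```

Emit:
send_rows([
  {"hand": 0,"x": 0,"y": 0,"z": -1,"roll": 0},
  {"hand": 0,"x": 0,"y": 0,"z": -1,"roll": 0},
  {"hand": 0,"x": 0,"y": 0,"z": 0,"roll": 0},
])

```text
time: 7.85
position: [0.5041, 0.0545, 0.1331]
tool_rot: [-0.331, -3.124, 0.0]
ft_force: [0.2, -0.4, -1.7]
grip_width: 0.136
grip_force: 42.0
```

Emit:
send_rows([
  {"hand": 0,"x": 0,"y": 1.5,"z": -1,"roll": 0},
  {"hand": 0,"x": 0,"y": 0,"z": -1,"roll": 0},
  {"hand": 0,"x": 0,"y": 0,"z": 0,"roll": 0},
])

```text
time: 8.15
position: [0.5042, 0.0563, 0.1314]
tool_rot: [0.33, 3.124, 0.001]
ft_force: [-0.4, 0.3, 0.2]
grip_width: 0.132
grip_force: 42.0
```

Emit:
send_rows([
  {"hand": 0,"x": 0,"y": 0,"z": -1,"roll": 0},
  {"hand": 0,"x": 0,"y": 0,"z": -1,"roll": 0},
  {"hand": 0,"x": 0,"y": 0,"z": 0,"roll": 0},
])

```text
time: 8.45
position: [0.5042, 0.0563, 0.1299]
tool_rot: [-0.331, -3.124, -0.001]
ft_force: [-3.4, 1.4, 6.8]
grip_width: 0.135
grip_force: 42.0
```

Contact at TCP z of about 0.131, so the plate top is about 0.0507, with a light 8 N touch. I'll lift about 2 mm so the clip sits mid-groove, then slide in along (0.978, -0.208).

Emit:
send_rows([
  {"hand": 0,"x": 0,"y": 0,"z": 1.2,"roll": 0},
  {"hand": 0,"x": 0,"y": 0,"z": 1,"roll": 0},
  {"hand": 0,"x": 0,"y": 0,"z": 0,"roll": 0},
  {"hand": 0,"x": 0,"y": 0,"z": 0,"roll": 0},
])

```text
time: 8.85
position: [0.5042, 0.0559, 0.1313]
tool_rot: [0.331, 3.124, -0.0]
ft_force: [-0.3, -0.7, 0.8]
grip_width: 0.131
grip_force: 42.0
```

Emit:
send_rows([
  {"hand": 0,"x": 3.9,"y": -0.8,"z": 0,"roll": 0},
  {"hand": 0,"x": 3.9,"y": -0.8,"z": 0,"roll": 0},
  {"hand": 0,"x": 3.9,"y": -0.9,"z": 0,"roll": 0},
  {"hand": 0,"x": 3.9,"y": -0.8,"z": 0,"roll": 0},
  {"hand": 0,"x": 0,"y": 0,"z": 0,"roll": 0},
])

```text
time: 9.35
position: [0.5204, 0.0524, 0.1314]
tool_rot: [0.331, 3.123, -0.001]
ft_force: [0.3, 0.0, -0.4]
grip_width: 0.137
grip_force: 42.0
```

```bash
python3 - <<'E'
from h import *
s=get_state();print(s["position"],s["ft_force"],s["torque"])
b=get_image("side");cv2.imwrite("pics/s2.png",cv2.resize(b[240:350,290:430],None,fx=5,fy=5,interpolation=cv2.INTER_CUBIC))
E
```

```text
[0.5204055  0.05242347 0.13135714] [ 0.27495376  0.0166059  -0.41080773] [ 0.01018278 -0.04785481  0.015485  ]
```

View pics/s2.png

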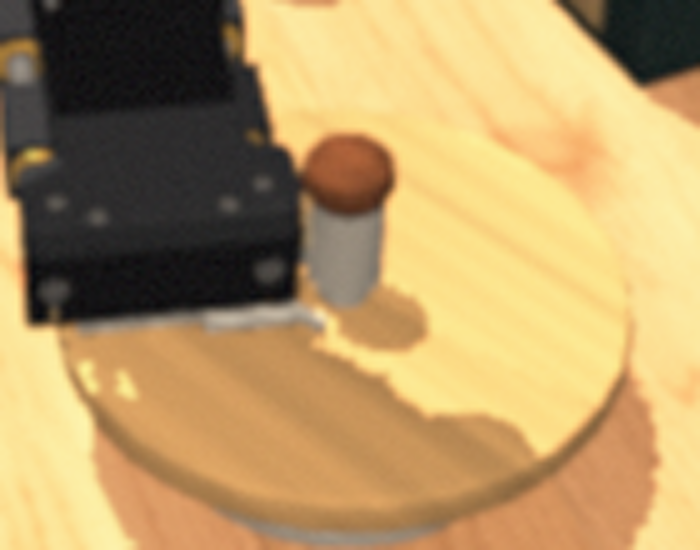

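The side crop shows the near flare at (315,318), just above the plate and level with the groove at (345,300). Nothing touches. I'll raise 0.7 mm and advance.

Emit:
send_rows([
  {"hand": 0,"x": 2.9,"y": -0.6,"z": 0.7,"roll": 0},
  {"hand": 0,"x": 2.9,"y": -0.6,"z": 0,"roll": 0},
  {"hand": 0,"x": 2.0,"y": -0.4,"z": 0,"roll": 0},
  {"hand": 0,"x": 0,"y": 0,"z": 0,"roll": 0},
  {"hand": 0,"x": 0,"y": 0,"z": 0,"roll": 0},
])

```text
time: 9.9
position: [0.5275, 0.0512, 0.1321]
tool_rot: [-0.331, -3.124, -0.0]
ft_force: [0.5, -0.4, -1.2]
grip_width: 0.136
grip_force: 42.0
```

Emit:
send_rows([
  {"hand": 0,"x": 1.5,"y": -0.3,"z": 0,"roll": 0},
  {"hand": 0,"x": 1.4,"y": -0.3,"z": 0,"roll": 0},
  {"hand": 0,"x": 0,"y": 0,"z": 0,"roll": 0},
])

```text
time: 10.2
position: [0.5307, 0.0505, 0.1322]
tool_rot: [0.331, 3.124, 0.0]
ft_force: [-0.6, -0.2, -2.2]
grip_width: 0.131
grip_force: 42.0
```

Emit:
send_rows([
  {"hand": 0,"x": 1.0,"y": -0.2,"z": 0,"roll": 0},
  {"hand": 0,"x": 1.0,"y": -0.2,"z": 0,"roll": 0},
  {"hand": 0,"x": 0,"y": 0,"z": 0,"roll": 0},
])

```text
time: 10.5
position: [0.5319, 0.0503, 0.1319]
tool_rot: [-0.33, -3.123, -0.0]
ft_force: [-1.8, 0.6, 0.1]
grip_width: 0.136
grip_force: 42.0
```

Emit:
send_rows([
  {"hand": 0,"x": 1.0,"y": -0.2,"z": 0,"roll": 0},
  {"hand": 0,"x": 1.0,"y": -0.2,"z": 0,"roll": 0},
  {"hand": 0,"x": 0,"y": 0,"z": 0,"roll": 0},
])

```text
time: 10.8
position: [0.5328, 0.0502, 0.1315]
tool_rot: [-0.33, -3.12, 0.0]
ft_force: [-5.8, 1.5, 0.9]
grip_width: 0.137
grip_force: 42.0
```

Emit:
send_rows([
  {"hand": 0,"x": 1.0,"y": -0.2,"z": 0,"roll": 0},
  {"hand": 0,"x": 1.0,"y": -0.2,"z": 0,"roll": 0},
  {"hand": 0,"x": 0,"y": 0,"z": 0,"roll": 0},
])

```text
time: 11.1
position: [0.5339, 0.05, 0.1313]
tool_rot: [-0.329, -3.118, 0.0]
ft_force: [-8.0, 1.9, 1.5]
grip_width: 0.133
grip_force: 42.0
```

The jaws meet the neck squarely, with about 8 N along the clip axis and hardly any side force. I'll carry on gently.

Emit:
send_rows([
  {"hand": 0,"x": 0.8,"y": -0.2,"z": 0.3,"roll": 0},
  {"hand": 0,"x": 0.8,"y": -0.2,"z": 0,"roll": 0},
  {"hand": 0,"x": 0,"y": 0,"z": 0,"roll": 0},
])

```text
time: 11.4
position: [0.5351, 0.0497, 0.1314]
tool_rot: [-0.329, -3.117, 0.0]
ft_force: [-7.5, 2.0, 0.9]
grip_width: 0.134
grip_force: 42.0
```

Emit:
send_rows([
  {"hand": 0,"x": 0.8,"y": -0.2,"z": 0,"roll": 0},
  {"hand": 0,"x": 0.8,"y": -0.1,"z": 0,"roll": 0},
  {"hand": 0,"x": 0,"y": 0,"z": 0,"roll": 0},
])

```text
time: 11.7
position: [0.5375, 0.0492, 0.1317]
tool_rot: [-0.329, -3.119, 0.0]
ft_force: [-6.0, 2.7, 0.9]
grip_width: 0.131
grip_force: 42.0
```

Emit:
send_rows([
  {"hand": 0,"x": 0.8,"y": -0.2,"z": 0,"roll": 0},
  {"hand": 0,"x": 0.8,"y": -0.2,"z": 0,"roll": 0},
  {"hand": 0,"x": 0,"y": 0,"z": 0,"roll": 0},
])

```text
time: 12.0
position: [0.5432, 0.0479, 0.1332]
tool_rot: [0.33, 3.119, 0.0]
ft_force: [2.9, -1.0, -1.4]
grip_width: 0.135
grip_force: 42.0
```

The force has turned to a forward pull, so the jaws are past the neck's widest point. I'll carry on to the stop.

Emit:
send_rows([
  {"hand": 0,"x": 1.0,"y": -0.2,"z": -0.4,"roll": 0},
  {"hand": 0,"x": 1.0,"y": -0.2,"z": -0.3,"roll": 0},
  {"hand": 0,"x": 0,"y": 0,"z": 0,"roll": 0},
])

```text
time: 12.3
position: [0.5452, 0.0475, 0.1326]
tool_rot: [0.331, 3.119, 0.0]
ft_force: [5.4, -1.3, -0.9]
grip_width: 0.133
grip_force: 42.0
```

Emit:
send_rows([
  {"hand": 0,"x": 0.8,"y": -0.2,"z": 0,"roll": 0},
  {"hand": 0,"x": 0.8,"y": -0.2,"z": 0,"roll": 0},
  {"hand": 0,"x": 0,"y": 0,"z": 0,"roll": 0},
])

```text
time: 12.6
position: [0.5456, 0.0473, 0.1321]
tool_rot: [0.331, 3.122, 0.0]
ft_force: [4.9, -1.1, -0.6]
grip_width: 0.138
grip_force: 42.0
```

Emit:
send_rows([
  {"hand": 0,"x": 0.6,"y": -0.1,"z": 0,"roll": 0},
  {"hand": 0,"x": 0.6,"y": -0.1,"z": 0,"roll": 0},
  {"hand": 0,"x": 0,"y": 0,"z": 0,"roll": 0},
])

```text
time: 12.9
position: [0.5459, 0.0473, 0.1317]
tool_rot: [-0.331, -3.124, -0.0]
ft_force: [3.9, 0.3, -0.7]
grip_width: 0.138
grip_force: 42.0
```

Emit:
send_rows([
  {"hand": 0,"x": 0.5,"y": -0.1,"z": 0,"roll": 0},
  {"hand": 0,"x": 0.5,"y": -0.1,"z": 0,"roll": 0},
  {"hand": 0,"x": 0,"y": 0,"z": 0,"roll": 0},
])

```text
time: 13.2
position: [0.5466, 0.0471, 0.1315]
tool_rot: [-0.331, -3.123, 0.0]
ft_force: [2.1, -0.5, -1.1]
grip_width: 0.135
grip_force: 42.0
```

Emit:
send_rows([
  {"hand": 0,"x": 0.5,"y": -0.1,"z": 0,"roll": 0},
  {"hand": 0,"x": 0.5,"y": -0.1,"z": 0,"roll": 0},
  {"hand": 0,"x": 0,"y": 0,"z": 0,"roll": 0},
])

```text
time: 13.5
position: [0.5473, 0.047, 0.1315]
tool_rot: [-0.33, -3.122, -0.0]
ft_force: [0.3, 0.3, 0.8]
grip_width: 0.132
grip_force: 42.0
```

Emit:
send_rows([
  {"hand": 0,"x": 0.5,"y": -0.1,"z": 0,"roll": 0},
  {"hand": 0,"x": 0.5,"y": -0.1,"z": 0,"roll": 0},
  {"hand": 0,"x": 0,"y": 0,"z": 0,"roll": 0},
])

```text
time: 13.8
position: [0.5487, 0.0465, 0.1316]
tool_rot: [-0.331, -3.123, 0.0]
ft_force: [-0.2, -0.2, -0.7]
grip_width: 0.133
grip_force: 42.0
```

Emit:
send_rows([
  {"hand": 0,"x": 0.5,"y": -0.1,"z": 0,"roll": 0},
  {"hand": 0,"x": 0.5,"y": -0.1,"z": 0,"roll": 0},
  {"hand": 0,"x": 0,"y": 0,"z": 0,"roll": 0},
])

```text
time: 14.1
position: [0.5491, 0.0465, 0.1315]
tool_rot: [-0.33, -3.122, 0.0]
ft_force: [-4.0, 0.7, 2.0]
grip_width: 0.132
grip_force: 42.0
```

Emit:
send_rows([
  {"hand": 0,"x": 0.5,"y": -0.1,"z": 0,"roll": 0},
  {"hand": 0,"x": 0.5,"y": -0.1,"z": 0,"roll": 0},
  {"hand": 0,"x": 0,"y": 0,"z": 0,"roll": 0},
])

```text
time: 14.4
position: [0.5494, 0.0465, 0.1314]
tool_rot: [-0.33, -3.12, 0.0]
ft_force: [-7.3, 1.1, 3.3]
grip_width: 0.133
grip_force: 42.0
```

It's stopped against the back of the bore: force rises while position stays put. I'll ease the push, let go, and rise straight up.

Emit:
send_rows([
  {"hand": 0,"x": -0.8,"y": 0.2,"z": 0,"roll": 0},
  {"hand": 0,"x": -0.8,"y": 0.2,"z": 0,"roll": 0},
  {"hand": 0,"x": 0,"y": 0,"z": 0,"roll": 0},
])

```text
time: 14.7
position: [0.549, 0.0466, 0.1315]
tool_rot: [-0.331, -3.123, 0.0]
ft_force: [-4.0, 0.5, -0.0]
grip_width: 0.138
grip_force: 42.0
```

Emit:
send_rows([
  {"hand": 45,"x": 0,"y": 0,"z": 0,"roll": 0},
  {"hand": 45,"x": 0,"y": 0,"z": 0,"roll": 0},
  {"hand": 45,"x": 0,"y": 0,"z": 0,"roll": 0},
  {"hand": 45,"x": 0,"y": 0,"z": 0,"roll": 0},
  {"hand": 45,"x": 0,"y": 0,"z": 0,"roll": 0},
])

```text
time: 15.2
position: [0.5498, 0.0466, 0.132]
tool_rot: [0.331, 3.123, 0.0]
ft_force: [0.2, 0.6, -0.9]
grip_width: 0.474
grip_force: 0.0
```

Emit:
send_rows([
  {"hand": 45,"x": 0,"y": 0,"z": 10,"roll": 0},
  {"hand": 45,"x": 0,"y": 0,"z": 20,"roll": 0},
  {"hand": 45,"x": 0,"y": 0,"z": 30,"roll": 0},
  {"hand": 45,"x": 0,"y": 0,"z": 35,"roll": 0},
  {"hand": 45,"x": 20,"y": 0,"z": 35,"roll": 0},
  {"hand": 45,"x": 30,"y": 0,"z": 35,"roll": 0},
  {"hand": 45,"x": 30,"y": 0,"z": 0,"roll": 0},
  {"hand": 45,"x": 20,"y": 0,"z": 0,"roll": 0},
  {"hand": 45,"x": 0,"y": 0,"z": 0,"roll": 0},
  {"hand": 45,"x": 0,"y": 0,"z": 0,"roll": 0},
])

```text
time: 16.2
position: [0.6491, 0.0464, 0.2967]
tool_rot: [-0.331, -3.123, 0.001]
ft_force: [-0.5, -0.7, -0.7]
grip_width: 0.515
grip_force: 0.0
```

```bash
python3 - <<'E'
from h import *
import pickle
c=get_calibration("wrist");w=get_image("wrist");b=get_image("side")
pickle.dump(c,open("w4.pkl","wb"));cv2.imwrite("pics/w4full.png",w)
u,v=proj("wrist",np.array([.57,.04,.05]),c).astype(int);print(u,v)
v0=max(v-55,0);u0=u-70
A=cv2.resize(w[v0:v0+110,u0:u0+140],(700,550),interpolation=cv2.INTER_CUBIC)
print(u0,v0);cv2.imwrite("pics/w4.png",A)
cv2.imwrite("pics/s3.png",cv2.resize(b[240:350,290:430],(700,550),interpolation=cv2.INTER_CUBIC))
E
```

```text
293 136
223 81
```

View pics/w4.png

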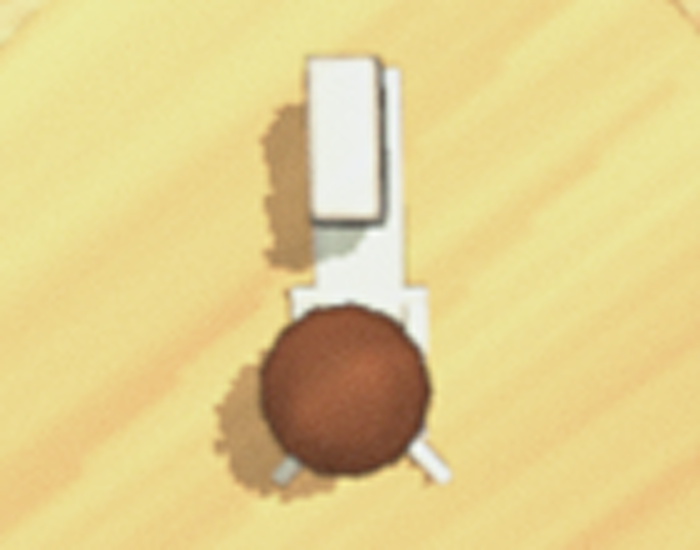

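The wrist crop shows the clip round the post: tab at (344,138), knob at (346,388), and both flares out past it at (283,480) and (442,480). Now a numeric check.

```bash
python3 - <<'E'
from h import *
import pickle
c=pickle.load(open("w4.pkl","rb"))
P=lambda u,v,z:plane("wrist",223+u/5,81+v/5,z,c)[:2]
t=P(344,138,.0907);f=(P(283,480,.0557)+P(442,480,.0557))/2;k=P(346,388,.103)
d=(f-t)/np.linalg.norm(f-t);print("tab",t,"flare",f,"len",np.linalg.norm(f-t),"ang",np.degrees(np.arctan2(d[1],d[0])))
b=t+.041*d;print("bore",b,"knob",k,"bore-knob mm",(b-k)*1e3,"tab-knob mm",np.linalg.norm(k-t)*1e3)
print(tri(ray("wrist",223+344/5,81+138/5,c),ray("wrist",223+344/5,81+138/5,c))[1] if 0 else "")
E
```

```text
tab [0.54885717 0.04659724] flare [0.60771352 0.03399995] len 0.06018937724933828 ang -12.080998126186646
bore [0.58894913 0.03801617] knob [0.58783194 0.03862713] bore-knob mm [ 1.11719142 -0.61095744] tab-knob mm 39.781343182158665
```

View pics/s3.png

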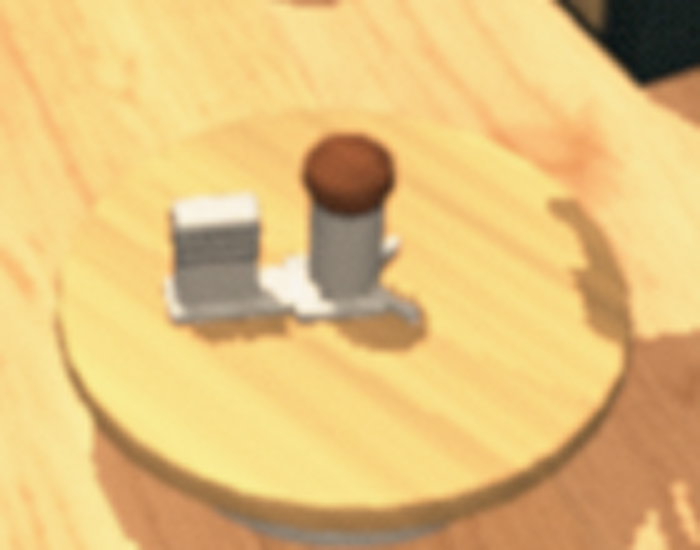

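The side crop shows the clip lying flat at the foot of the post, jaws round the neck and flares out at (390,245) and (405,310). The measured bore is within about 1.3 mm of the axis, so I'm handing in.

```bash
python3 -c "
from bench import *
print(close_job())"
```

```text
the job is handed in; nothing more can be done
None
```

The clip is snapped home in the stand's groove, lying flat on the plate and released, with its bore about 1.3 mm from the post axis; no force reading went above about 9 N, and I steered clear of the jar, mushroom, lime and garlic; the job is handed in, but no verdict came back.

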